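# Bring the weighing dish under the dosing funnel

## Robot

A 6-joint arm with a two-finger parallel gripper is mounted at the origin on the work surface. World frame = base frame: x ahead of the robot, y to its left, z up, the work surface at z = 0. Lengths are in m, angles in rad, forces in N, time in s.
With the tool pointing down it reaches from about 0.425 to 0.95 m from the base axis. Payload 3.5 kg.
Tool frame: the origin (TCP) lies between the finger pads; the fingertips stand 14 mm ahead of it and the grasp point (between the pads) lies 5 mm behind it; z points along the fingers, y is the direction in which the jaws open and shut (so a half turn about z gives the same grasp; the last joint's range is limited). The gripper opens to 85 mm and grips with 20 to 120 N. Pads are 22 mm wide; open, the fingers measure 114 mm over their backs; the gripper's body (76 mm by 85 mm) begins 54 mm behind the grasp point. The pads swing forward as they close: fully open they stand 13 mm farther back than shut.
Start: joints at [1.016, 0.286, 1.577, -0, 1.279, -0.15], TCP at [0.266, 0.62, 0.245] pointing down, gripper open.
Joint ranges: [-2.77, 2.77], [-0.9, 2.22], [0.21, 2.48], [-1.53, 4.67], [0.24, 2.81], [-2.84, 2.84]. Speed limits (rad/s): [2.79, 2.79, 3.14, 3.14, 3.14, 3.14].

## Interface

Orientations are given as a unit quaternion [x, y, z, w].
In Python, from plant import ctrl gives the robot as it stands. The module is installed in compiled form; this text tells all that it offers.
- The arm moves only by the tool servo_tool, never from a script. Its argument "increments" is text: rows parted by semicolons, each of 7 numbers parted by spaces: the turn, a rotation vector about the tool's x, y, z in rad, then the shift along the tool's x, y, z in cm, then the finger opening in cm, from 0 to 8.54. In form: ax ay az dx dy dz claw; .... A call has 1 to 10 rows; each row is the pose to reach, as a shift and turn from the pose commanded when the call began, along the tool's axes at that moment; what a row does not reach only later rows make up. A row lasts 1/12 s, in which the tool goes at most 41.7 mm and 7.16 degrees, less where a joint would pass 70% of its speed; a pose out of reach is approached as far as the arm can. A call with a gripper value outside its range is refused whole. The fingers move at their own pace and stop on an object; "grip_force" is the grip in N (left out, the last holds). Time passes only in rows, so rows that repeat a pose let the fingers close. It gives the time, the measured TCP pose, the force and the opening at its end, in the units of the state.
- ctrl.get_state(): the state, without advancing time (a new reading comes with each control period).
- ctrl.read_camera(name): name is "side" or "top"; returns (picture, depth): 384x512x3 uint8, red, green, blue; 384x512 float32, m along the optical axis (not along the pixel's ray), 0 where there is no reading.
- ctrl.camera_info(name): a dict with "camera_matrix" (3x3 intrinsics, pixels), "D" ([k1, k2, p1, p2, k3] as OpenCV has them; the pictures are not rectified), "world_to_cam" (4x4, takes a point from world to camera coordinates). Camera axes: x right, y down, z forward; pixel columns grow to the right and rows downward; lengths in m; the calibration is good to about 2 mm. A picture is of the moment at which its call begins. camera_info takes no time and is no camera call.
- ctrl.sign_off(): hands the job in, once; it reports no verdict.
The state is a dict: "time": time; "qpos": joint angles; "dq": joint speeds; "joint_efforts": joint torques, N m; "eef_pos": TCP position; "tcp_rot": TCP orientation; "contact_force": force on the tool from outside, world axes, zero at the start; "wrist_torque": the same for the moment, N m; "opening": opening from 0.0 (shut) to 1.0 (fully open).
Only numpy, scipy, OpenCV 4.12 (cv2) and the standard library are available. Lean on these libraries where they do the work, as an engineer would, in place of code of your own. Each camera call takes 0.05 s, during which the arm holds its last target.

## Task

First turn the carousel by pushing on a spoke with a fingertip until the wide weighing dish is centred at the dosing station, where the funnel's spout will come to rest; then push the swing arm round against its stop so that the spout stands over the middle of the dish. Do not grip the spokes or the arm, do not touch the dish or the vials, and leave the beaker, tin, pan cover and spoon alone.

Things in the scene. Friction and masses are not known exactly. Their poses are not given: they have to be found in the camera images.
- carousel: Dosing carousel, cream base fixed to the bench. Origin on the bench at the wheel's vertical axis; its +y points to the dosing station and, further on, to the swing arm's post (11 mm radius, 230 mm from the axis). Base: disc of radius 85 mm, 14 mm high, rising to a neck of 22 mm radius under the wheel; a foot bar 70 mm wide, 12 mm high, runs out to the post.
- wheel (a joint): Angle of the aluminium star wheel (rad), no stops, about the vertical axis; counter-clockwise seen from above is positive. At 0 or a whole turn the dish is at the dosing station. Starts between 0.9 and 5.4. Stiff bearing (about 0.08 N m): it stays where it is left.
- hub (a point): Point on the wheel's axis at the spokes' mid-height, 57 mm above the bench; turns with the wheel, +y along the dish's spoke. Hub: radius 24 mm, top 74 mm up. Four straight spokes along this point's +x, -x, +y, -y: 12 mm wide, 50 to 64 mm above the bench, bare from 24 to 90 mm from the axis, each ending in a round seat 120 mm out. Between and under the spokes it is free down to 20 mm.
- dish (a point): Centre of the mouth of the wide white weighing dish (54 mm across the mouth, mouth 75 mm above the bench), standing on its seat (58 mm across) at the end of one spoke, 120 mm from the wheel's axis; turns with the wheel.
- cups: The dish and the three vials, all fixed on the wheel; origin on the wheel's axis at bench height. The vials are narrow (25 mm across, top 83 mm above the bench), clear with white caps, on the other three spokes' seats (32 mm across), 120 mm from the axis. Not to be touched.
- station (a point): The dosing station: a point fixed to the base, 120 mm from the wheel's axis towards the arm's post, 75 mm above the bench; where the dish's mouth centre belongs. The spout is right above it when the arm is against its stop.
- dosing_arm (a joint): Angle of the swing arm (rad): 0 is against its fixed stop, the arm pointing from its post to the wheel's axis; grows clockwise seen from above as the arm swings out to its parked side, up to 2.1. Starts between 1.2 and 1.9. Stiff bearing (about 0.08 N m): it stays where it is left.
- pivot (a point): Point on the swing arm's vertical axis at its bar's mid-height, 117 mm above the bench, 230 mm from the wheel's axis. Turns with the arm: -y points along the bar to the funnel. The bar is 12 mm wide, 110 to 124 mm above the bench, bare from 16 to 90 mm from the pivot. Cap over the post: radius 16 mm, top 130 mm above the bench.
- spout (a point): Mouth of the spout under the grey dosing funnel at the end of the swing arm, 110 mm from the pivot, 94 mm above the bench. Funnel: 38 mm across, from 94 to 148 mm above the bench.
- beaker: Loose glass beaker, 64 mm across, 80 mm high, origin at the centre of its underside. Bystander.
- tin: Loose pale round tin with a plain label, 72 mm across, about 95 mm high, origin at the centre of its underside. Bystander.
- pan_cover: Loose cream disc with a low knob, 90 mm across, 16 mm high, origin at the centre of its underside. Bystander.
- spoon: Loose steel spoon lying on the bench, under 0.2 m long. Bystander.

How it is judged:
On the way, in this order (a step that is already met when the one before it is completed fails the run):
1. the dish is at the dosing station, the wheel at rest (horizontal distance between dish and station below 0.012 m and velocity of joint wheel between -0.1 and 0.1 rad/s), for 0.3 s.
2. the swing arm is against its stop, the spout over the dish (value of joint dosing_arm below 0.08 rad and horizontal distance between spout and dish below 0.016 m), for 0.2 s.
At the end, for the whole second after the job is handed in: The dish's centre is within 12 mm (horizontally) of the dosing station, the swing arm within 0.08 rad of its stop, the spout within 16 mm (horizontally) of the dish's centre, wheel and arm at rest (all of step 2 and horizontal distance between dish and station below 0.012 m and velocity of joint wheel between -0.05 and 0.05 rad/s and velocity of joint dosing_arm between -0.05 and 0.05 rad/s); the robot touches nothing.
It fails at once if the dish or a vial is touched (contact force between cups and anything else above 0.5 N).
It fails at once if a spoke is gripped between the fingers (z of the grasp point in the frame of hub between -0.009 and 0.009 m and ((y of the grasp point in the frame of hub between -0.005 and 0.005 m and x of the grasp point in the frame of hub between -0.1 and 0.1 m) or (x of the grasp point in the frame of hub between -0.005 and 0.005 m and y of the grasp point in the frame of hub between -0.1 and 0.1 m))).
It fails at once if the swing arm or its funnel is gripped between the fingers (x of the grasp point in the frame of pivot between -0.005 and 0.005 m and y of the grasp point in the frame of pivot between -0.12 and 0.01 m and z of the grasp point in the frame of pivot between -0.009 and 0.025 m).
It fails at once if a bystander is moved more than 15 mm (distance of any of beaker, tin, pan_cover, spoon from where it was at the start of the episode above 0.015 m).
It also fails if it takes over 72 s, if anything falls off the work surface, if the arm or the gripper's body presses on something with over 40 N, if the wrist force passes 120 N, or if a joint passes its speed limit or range.

## Working session

There is one attempt and no reset: what is moved stays moved. The work goes in short steps, Python scripts to look and compute and a tool call to move; the robot and the scene stay as the last step left them, time stands still between calls to the robot, and variables do not carry over. Pictures are saved under pics/ and viewed, and the job is handed in when it is done.

Besides the shell and the picture viewer there is one more tool, called after "Emit:" as a command line: name --argument value ..., lists and objects as JSON in quotes. servo_tool: Moves the arm, as the interface text tells. Its arguments: {"type":"object","properties":{"increments":{"type":"string"},"grip_force":{"type":"number"}},"required":["increments"]}

```bash
mkdir -p pics
python3 - <<'E'
from plant import ctrl
import cv2,numpy as np
for n in("top","side"):
    p,d=ctrl.read_camera(n); cv2.imwrite(f"pics/{n}0.png",p[:,:,::-1]); np.save(f"{n}0.npy",d)
    print(n,{k:np.round(v,4).tolist() for k,v in ctrl.camera_info(n).items()})
print(ctrl.get_state())
E
```

```text
top {'camera_matrix': [[464.7558, 0.0, 259.6166], [0.0, 464.7558, 187.2924], [0.0, 0.0, 1.0]], 'D': [-0.0251, 0.0, 0.0, 0.0, 0.0], 'world_to_cam': [[0.0052, -0.9999, 0.0103, -0.1413], [-0.9802, -0.0072, -0.1979, 0.6494], [0.198, -0.0091, -0.9802, 1.3973], [0.0, 0.0, 0.0, 1.0]]}
side {'camera_matrix': [[437.9598, 0.0, 257.7756], [0.0, 437.9598, 190.4038], [0.0, 0.0, 1.0]], 'D': [0.0044, 0.0, 0.0, 0.0, 0.0], 'world_to_cam': [[-0.9108, -0.4124, -0.0213, 0.5103], [-0.266, 0.6254, -0.7336, 0.3176], [0.3159, -0.6625, -0.6793, 0.9672], [0.0, 0.0, 0.0, 1.0]]}
{'time': 0.1, 'qpos': array([ 1.01603991e+00,  2.87087313e-01,  1.57806932e+00, -2.91797318e-05,
        1.27862698e+00, -1.50027502e-01]), 'dq': array([ 0.0013408 , -0.00225075, -0.00161233, -0.00105762,  0.00085448,
        0.00096703]), 'joint_efforts': array([-3.42346666e-04, -4.07295370e+01, -2.93698937e+01, -1.61433354e-04,
        3.38268030e-03,  6.36092267e-06]), 'eef_pos': array([0.26547769, 0.61996321, 0.2440577 ]), 'tcp_rot': array([ 2.00981845e-01,  9.79594354e-01, -1.03297967e-03, -3.64988119e-04]), 'contact_force': array([0.4609875 , 0.34833601, 0.60942041]), 'wrist_torque': array([ 0.00228819, -0.03470062,  0.00971143]), 'opening': 1.0044143745144452}
```

View pics/top0.png

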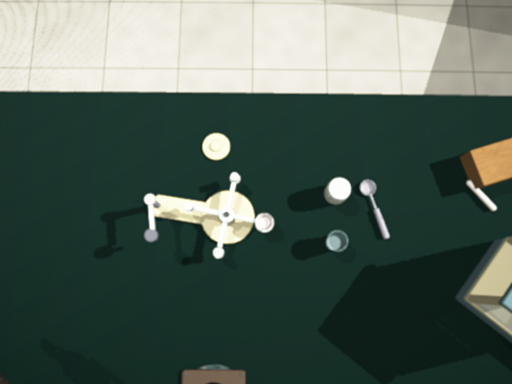

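View pics/side0.png

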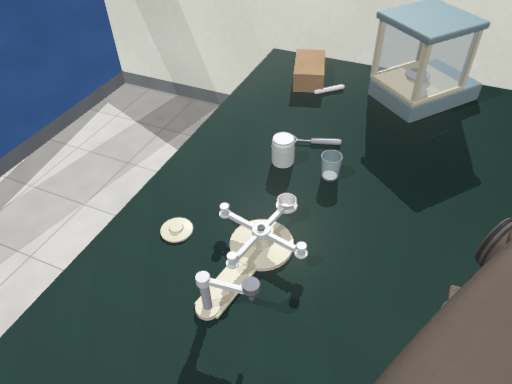

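```bash
cat > h.py <<'E'
import cv2,numpy as np
from plant import ctrl
def ray(n,u,v,z):
    I=ctrl.camera_info(n);K=np.array(I["camera_matrix"]);D=np.array(I["D"]);T=np.array(I["world_to_cam"])
    x,y=cv2.undistortPoints(np.array([[[u,v]]],float),K,D)[0,0]
    R=T[:3,:3];c=-R.T@T[:3,3];d=R.T@np.array([x,y,1]);s=(z-c[2])/d[2];return c+s*d
def proj(n,P):
    I=ctrl.camera_info(n);T=np.array(I["world_to_cam"])
    return cv2.projectPoints(np.array(P,float).reshape(-1,1,3),cv2.Rodrigues(T[:3,:3])[0],T[:3,3],np.array(I["camera_matrix"]),np.array(I["D"]))[0][:,0]
def shot(n,name,box=None,s=1,pts=()):
    p,d=ctrl.read_camera(n);im=p[:,:,::-1].copy()
    if box is None:box=(0,0,512,384)
    x0,y0,x1,y1=box
    im=cv2.resize(im[y0:y1,x0:x1],None,fx=s,fy=s,interpolation=cv2.INTER_CUBIC)
    for q in pts:
        u,v=proj(n,q)[0];cv2.circle(im,(int((u+.5-x0)*s),int((v+.5-y0)*s)),3,(0,0,255),1)
    cv2.imwrite(f"pics/{name}.png",im);return p,d
E
python3 - <<'E'
import cv2
for n,b in(("top",(130,160,290,270)),("side",(190,180,320,330))):
    im=cv2.imread(f"pics/{n}0.png");x0,y0,x1,y1=b;s=5 if n=="top" else 4
    cv2.imwrite(f"pics/{n}0c.png",cv2.resize(im[y0:y1,x0:x1],None,fx=s,fy=s,interpolation=cv2.INTER_CUBIC))
E
```

```text
(no output)
```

View pics/top0c.png

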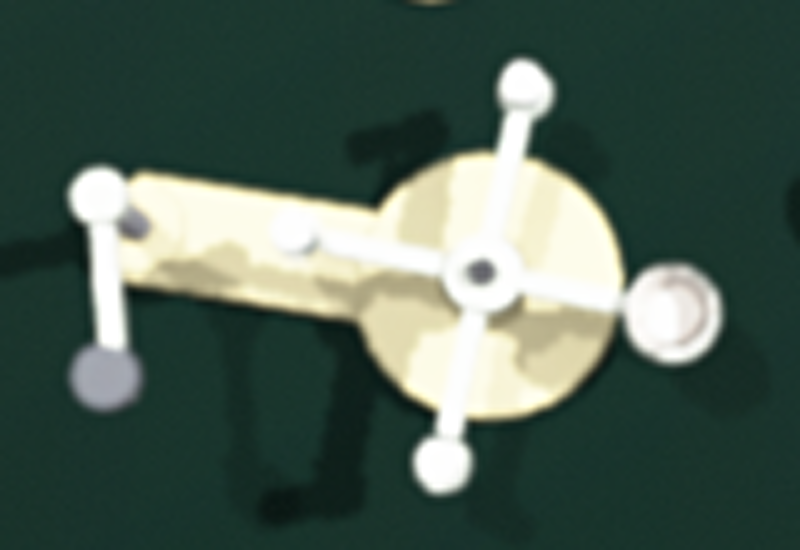

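View pics/side0c.png

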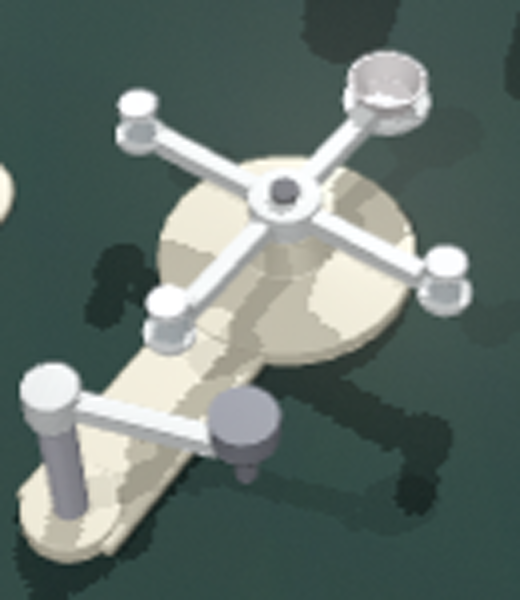

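```bash
cat > m.py <<'E'
from h import *
def r(u,v,z): return ray("top",130+(u+.5)/5-.5,160+(v+.5)/5-.5,z)
hub=r(482,271,.076);piv=r(98,195,.13);fun=r(105,376,.148);dish=r(673,314,.075)
v=[r(525,88,.083),r(299,232,.083),r(441,463,.083)]
base=r(490,286,.014)
def s(u,v,z): return ray("side",190+(u+.5)/4-.5,180+(v+.5)/4-.5,z)
print("side hub",s(285,190,.076),"piv",s(50,384,.13),"fun",s(244,413,.148),"dish",s(388,80,.075),[s(138,103,.083),s(167,303,.083),s(446,262,.083)])
print(hub,base,piv,fun,dish,*v,sep="\n")
print("mid vials",(v[0]+v[2])/2,(dish+v[1])/2)
for a,b in((hub,piv),(hub,dish),(piv,fun)):print(np.linalg.norm((b-a)[:2]),np.arctan2(*(b-a)[1::-1]))
E
python3 m.py
```

```text
side hub [ 0.56343501 -0.02983537  0.076     ] piv [0.60116425 0.1929937  0.13      ] fun [0.49172472 0.17965752 0.148     ] dish [ 0.5407102  -0.14998849  0.075     ] [array([ 0.68227599, -0.05671355,  0.083     ]), array([0.58817413, 0.0861949 , 0.083     ]), array([ 0.44745475, -0.00885711,  0.083     ])]
[ 0.56390288 -0.03373603  0.076     ]
[ 0.5630528  -0.03514393  0.014     ]
[0.60036932 0.19321991 0.13      ]
[0.49053158 0.17949237 0.148     ]
[ 0.53811818 -0.15181116  0.075     ]
[ 0.67831954 -0.05877113  0.083     ]
[0.58635511 0.07904061 0.083     ]
[ 0.44560911 -0.0116419   0.083     ]
mid vials [ 0.56196433 -0.03520651  0.083     ] [ 0.56223664 -0.03638528  0.079     ]
0.22986692462978336 1.411481725761273
0.12085771408743483 -1.7857964927219019
0.1106922486976431 -3.017257169503378
```

```bash
cat > fit.py <<'E'
from h import *
from scipy.optimize import least_squares
def model(p):
    x,y,a,w,s=p; c=np.array([x,y]);d=lambda t:np.array([np.cos(t),np.sin(t)])
    P={}
    piv=c+.23*d(a)
    P["hub"]=[*c,.076];P["piv"]=[*piv,.13];P["fun"]=[*(piv+.11*d(a+np.pi-s)),.148]
    P["dish"]=[*(c+.12*d(a+w)),.075]
    for i in(1,2,3):P[f"v{i}"]=[*(c+.12*d(a+w+i*np.pi/2)),.083]
    P["base"]=[*c,.014]
    return P
def fit(obs,p0,free=(0,1,2,3,4)):
    p0=np.array(p0,float);free=list(free)
    def f(q):
        p=p0.copy();p[free]=q;P=model(p)
        return np.concatenate([proj(n,P[k])[0]-uv for n,k,uv in obs])
    r=least_squares(f,p0[free],loss="soft_l1");p=p0.copy();p[free]=r.x
    return p,f(r.x).reshape(-1,2)
E
python3 - <<'E'
from fit import *
t=dict(hub=(482,271),piv=(98,195),fun=(105,376),dish=(673,314),v1=(525,88),v2=(299,232),v3=(441,463),base=(490,286))
s=dict(hub=(285,190),piv=(50,384),fun=(244,413),dish=(388,80),v1=(138,103),v2=(167,303),v3=(446,262))
def tt(u,v):return np.array([130+(u+.5)/5-.5,160+(v+.5)/5-.5])
def ss(u,v):return np.array([190+(u+.5)/4-.5,180+(v+.5)/4-.5])
for o in ([("top",k,tt(*v)) for k,v in t.items()],[("side",k,ss(*v)) for k,v in s.items()],None):
    if o is None:o=[("top",k,tt(*v)) for k,v in t.items()]+[("side",k,ss(*v)) for k,v in s.items()]
    p,r=fit(o,[.5635,-.033,1.41,3.09,1.28]);print(np.round(p,4));print([(a,k,*np.round(e,1)) for (a,k,_),e in zip(o,r)])
E
```

```text
[ 0.5626 -0.035   1.4078  3.1023  1.2942]
[('top', 'hub', np.float64(0.4), np.float64(0.4)), ('top', 'piv', np.float64(0.4), np.float64(0.1)), ('top', 'fun', np.float64(-0.0), np.float64(-0.1)), ('top', 'dish', np.float64(0.2), np.float64(-0.1)), ('top', 'v1', np.float64(0.1), np.float64(-0.6)), ('top', 'v2', np.float64(-1.1), np.float64(-0.1)), ('top', 'v3', np.float64(-0.3), np.float64(0.2)), ('top', 'base', np.float64(-0.1), np.float64(0.1))]
[ 0.5645 -0.0324  1.4123  3.0999  1.2754]
[('side', 'hub', np.float64(0.0), np.float64(-0.8)), ('side', 'piv', np.float64(-0.2), np.float64(0.6)), ('side', 'fun', np.float64(-0.1), np.float64(-0.0)), ('side', 'dish', np.float64(0.0), np.float64(-0.0)), ('side', 'v1', np.float64(-0.0), np.float64(0.1)), ('side', 'v2', np.float64(0.1), np.float64(-0.3)), ('side', 'v3', np.float64(0.2), np.float64(0.1))]
[ 0.5638 -0.0337  1.4099  3.1013  1.2849]
[('top', 'hub', np.float64(-0.0), np.float64(0.0)), ('top', 'piv', np.float64(-0.0), np.float64(-0.1)), ('top', 'fun', np.float64(-0.0), np.float64(-0.3)), ('top', 'dish', np.float64(-0.2), np.float64(-0.6)), ('top', 'v1', np.float64(-0.4), np.float64(-1.0)), ('top', 'v2', np.float64(-1.6), np.float64(-0.5)), ('top', 'v3', np.float64(-0.6), np.float64(-0.2)), ('top', 'base', np.float64(-0.5), np.float64(-0.2)), ('side', 'hub', np.float64(0.5), np.float64(-1.1)), ('side', 'piv', np.float64(0.1), np.float64(0.2)), ('side', 'fun', np.float64(0.1), np.float64(0.0)), ('side', 'dish', np.float64(0.5), np.float64(-0.2)), ('side', 'v1', np.float64(0.5), np.float64(-0.1)), ('side', 'v2', np.float64(0.6), np.float64(-0.6)), ('side', 'v3', np.float64(0.6), np.float64(-0.1))]
```

```bash
cat > go.py <<'E'
from h import *
from scipy.spatial.transform import Rotation as R
H=np.array([.5638,-.0337]);A=np.degrees(1.4099)
d=lambda deg:np.array([np.cos(np.radians(deg)),np.sin(np.radians(deg))])
def cur():
    s=ctrl.get_state();return np.array(s["eef_pos"]),R.from_quat(s["tcp_rot"])
def inc(pos,yaw):
    p,r=cur()
    tgt=R.from_matrix(np.column_stack([[*d(yaw),0],[*(d(yaw-90)),0],[0,0,-1]]))
    rv=(r.inv()*tgt).as_rotvec();dx=r.inv().apply(np.array(pos)-p)*100
    print("rv",np.round(rv,3),"cm",np.round(dx,2),"rows",np.linalg.norm(dx)/4.17)
def st():
    s=ctrl.get_state();r=R.from_quat(s["tcp_rot"]).as_matrix()
    print(round(s["time"],2),"pos",np.round(s["eef_pos"],4),"yaw",np.degrees(np.arctan2(r[1,0],r[0,0])).round(2),"F",np.round(s["contact_force"],1),"q",np.round(s["qpos"],2),"op",round(s["opening"],3))
E
python3 - <<'E'
from go import *
st()
sp=-11.5
e=H+.057*d(sp)+.036*d(sp+90);print(e)
inc([*e,.245],168.5)
inc([*e,.055],168.5)
E
```

```text
0.1 pos [0.2655 0.62   0.2441] yaw 156.81 F [0.5 0.3 0.6] q [ 1.02  0.29  1.58 -0.    1.28 -0.15] op 1.004
[ 0.62683295 -0.00978668]
rv [-0.002 -0.001 -0.204] cm [-5.801e+01 -4.366e+01 -2.000e-02] rows 17.411515950847548
rv [-0.002 -0.001 -0.204] cm [-58.02 -43.62  18.98] rows 17.992090926716415
```

Emit:
servo_tool --increments "0 0 -0.01 -2 -1.5 0 0; 0 0 -0.02 -5 -3.75 0 0; 0 0 -0.03 -8 -6 0 0; 0 0 -0.04 -11 -8.3 0 0; 0 0 -0.05 -14 -10.5 0 0; 0 0 -0.07 -17 -12.8 0 0; 0 0 -0.08 -20 -15 0 0; 0 0 -0.09 -23 -17.3 0 0; 0 0 -0.1 -26 -19.5 0 0; 0 0 -0.11 -29 -21.8 0 0" --grip_force 20

```text
time: 0.93
eef_pos: [0.4468, 0.3041, 0.2449]
tcp_rot: [0.146, 0.989, -0.0, -0.0]
contact_force: [0.9, 0.4, 0.6]
opening: -0.001
```

Run:
```python
from go import *
st()
e=[.6268,-.0098]
inc([*e,.245],168.5)
```

```text
0.93 pos [0.4468 0.3041 0.2449] yaw 163.15 F [0.9 0.4 0.6] q [ 0.41 -0.01  1.91  0.    1.24 -0.87] op -0.001
rv [-0.    -0.    -0.093] cm [-2.633e+01 -2.483e+01 -1.000e-02] rows 8.67874827105459
```

Emit:
servo_tool --increments "0 0 -0.01 -2.9 -2.7 0 0; 0 0 -0.02 -5.8 -5.4 0 0; 0 0 -0.03 -8.7 -8.2 0 0; 0 0 -0.04 -11.6 -10.9 0 0; 0 0 -0.05 -14.5 -13.7 0 0; 0 0 -0.06 -17.4 -16.4 0 0; 0 0 -0.07 -20.3 -19.1 0 0; 0 0 -0.08 -23 -21.7 0 0; 0 0 -0.093 -25.2 -23.8 0 0; 0 0 -0.093 -26.3 -24.8 0 0"

```text
time: 1.77
eef_pos: [0.6271, -0.0114, 0.2446]
tcp_rot: [0.102, 0.995, -0.0, -0.0]
contact_force: [-0.0, -0.1, -0.7]
opening: -0.003
```

Emit:
servo_tool --increments "0 0 0 0 0 1 0; 0 0 0 0 0 3 0; 0 0 0 0 0 5 0; 0 0 0 0 0 7 0; 0 0 0 0 0 9 0; 0 0 0 0 0 9 0"

```text
time: 2.27
eef_pos: [0.6218, -0.0055, 0.1491]
tcp_rot: [0.1, 0.995, 0.001, -0.006]
contact_force: [-1.6, 0.3, -1.1]
opening: -0.001
```

Run:
```python
from go import *
shot("side","s1",(150,100,350,300),3);shot("top","t1",(130,140,290,270),4)
st()
inc([.6268,-.0098,.055],168.5)
```

```text
2.37 pos [ 0.6248 -0.0063  0.154 ] yaw 168.51 F [ 0.2  1.3 -0. ] q [-0.17  0.27  1.78  0.    1.1  -1.54] op 0.002
rv [ 0.    -0.003  0.   ] cm [-0.3 -0.3  9.9] rows 2.3764013388941896
```

View pics/s1.png

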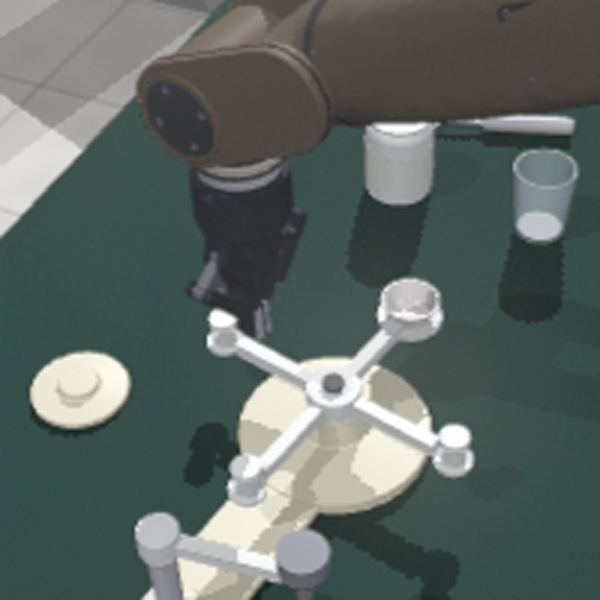

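View pics/t1.png

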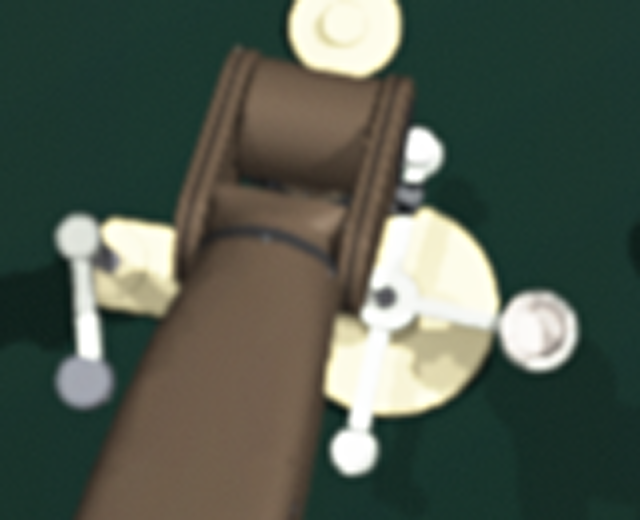

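Emit:
servo_tool --increments "0 0 0 -0.3 -0.3 2 0; 0 0 0 -0.3 -0.3 4 0; 0 0 0 -0.3 -0.3 6 0; 0 0 0 -0.3 -0.3 8 0; 0 0 0 -0.3 -0.3 9.2 0; 0 0 0 -0.3 -0.3 9.8 0; 0 0 0 -0.3 -0.3 9.8 0; 0 0 0 -0.3 -0.3 9.8 0"

```text
time: 3.03
eef_pos: [0.6293, -0.0113, 0.0586]
tcp_rot: [0.101, 0.995, -0.0, 0.001]
contact_force: [-0.6, -0.1, 0.5]
opening: 0.004
```

Run:
```python
from go import *
shot("side","s2",(180,150,330,300),4)
st()
p,r=cur();sp=-11.5
print("hub frame radial,tang",(p[:2]-H)@d(sp),(p[:2]-H)@d(sp+90), r.as_matrix()[:,2])
```

```text
3.08 pos [ 0.6296 -0.0114  0.059 ] yaw 168.45 F [-0.1 -0.4  0.2] q [-0.18  0.4   1.81  0.    0.94 -1.55] op -0.001
hub frame radial,tang 0.060053173951952685 0.034946818254936785 [ 2.76268122e-03 -4.75317203e-04 -9.99996071e-01]
```

View pics/s2.png

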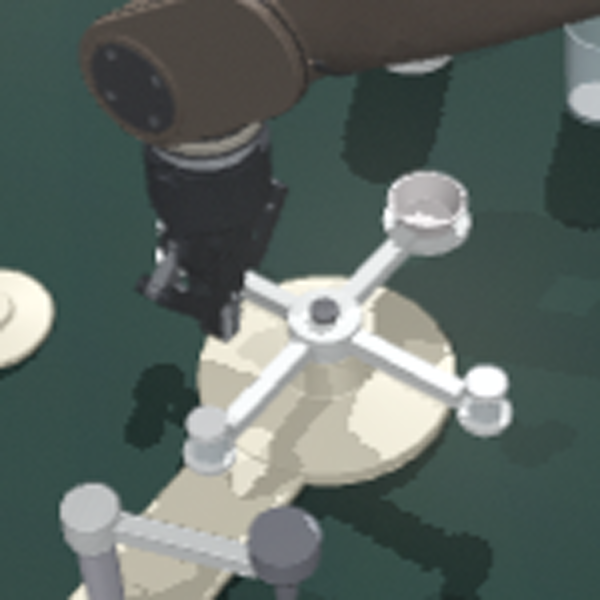

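```bash
cat >> go.py <<'E'
def arc(h,degs):
    h=np.array(h);o=[]
    for t in degs:
        a=np.radians(t);s=h-np.array([[np.cos(a),-np.sin(a)],[np.sin(a),np.cos(a)]])@h
        o.append("0 0 %.3f %.2f %.2f 0 0"%(a,*s))
    print("; ".join(o))
E
python3 -c "
from go import *
arc((5.7,-2.2),range(4,44,4))"
```

```text
0 0 0.070 -0.14 -0.40 0 0; 0 0 0.140 -0.25 -0.81 0 0; 0 0 0.209 -0.33 -1.23 0 0; 0 0 0.279 -0.39 -1.66 0 0; 0 0 0.349 -0.41 -2.08 0 0; 0 0 0.419 -0.40 -2.51 0 0; 0 0 0.489 -0.37 -2.93 0 0; 0 0 0.559 -0.30 -3.35 0 0; 0 0 0.628 -0.20 -3.77 0 0; 0 0 0.698 -0.08 -4.18 0 0
```

Emit:
servo_tool --increments "0 0 0 0.1 -0.4 0.1 0; 0 0 0 0.3 -0.8 0.2 0; 0 0 0 0.3 -1.1 0.2 0; 0 0 0 0.3 -1.3 0.2 0; 0 0 0 0.3 -1.3 0.2 0"

```text
time: 3.5
eef_pos: [0.6229, -0.0241, 0.0556]
tcp_rot: [0.101, 0.995, 0.0, 0.0]
contact_force: [0.6, -0.3, 0.5]
opening: 0.0
```

Run:
```python
from go import *
st()
p,r=cur();sp=-11.5
print("hub frame radial,tang",(p[:2]-H)@d(sp),(p[:2]-H)@d(sp+90), r.inv().apply([*(H-p[:2]),0])*100)
```

```text
3.5 pos [ 0.6229 -0.0241  0.0556] yaw 168.39 F [ 0.6 -0.3  0.5] q [-0.2   0.39  1.82  0.    0.93 -1.57] op 0.0
hub frame radial,tang 0.05598762666154778 0.021151276827307833 [ 5.59477467e+00 -2.12565300e+00 -2.04623027e-03]
```

Emit:
servo_tool --increments "0 0 0.070 -0.14 -0.40 0 0; 0 0 0.140 -0.25 -0.81 0 0; 0 0 0.209 -0.33 -1.23 0 0; 0 0 0.279 -0.39 -1.66 0 0; 0 0 0.349 -0.41 -2.08 0 0; 0 0 0.419 -0.40 -2.51 0 0; 0 0 0.489 -0.37 -2.93 0 0; 0 0 0.559 -0.30 -3.35 0 0; 0 0 0.628 -0.20 -3.77 0 0; 0 0 0.698 -0.08 -4.18 0 0"

```text
time: 4.33
eef_pos: [0.6153, -0.0642, 0.0554]
tcp_rot: [0.437, 0.9, 0.001, -0.0]
contact_force: [0.1, 2.2, 0.3]
opening: 0.003
```

Run:
```python
from go import *
shot("side","s3",(150,150,330,310),4)
shot("top","t3",(130,140,290,270),4)
st()
p,r=cur()
h=r.inv().apply([*(H-p[:2]),0])*100;print(h,r.as_matrix()[:,2])
arc(h[:2],range(4,44,4))
```

```text
4.43 pos [ 0.6152 -0.065   0.0553] yaw 128.42 F [ 0.6 -0.4  0.2] q [-0.27  0.38  1.83 -0.    0.93 -0.94] op 0.0
[ 5.64167459e+00 -2.08152928e+00  1.58834012e-04] [-8.79705908e-05 -9.37437508e-05 -9.99999992e-01]
0 0 0.070 -0.13 -0.40 0 0; 0 0 0.140 -0.23 -0.81 0 0; 0 0 0.209 -0.31 -1.22 0 0; 0 0 0.279 -0.36 -1.64 0 0; 0 0 0.349 -0.37 -2.06 0 0; 0 0 0.419 -0.36 -2.47 0 0; 0 0 0.489 -0.32 -2.89 0 0; 0 0 0.559 -0.25 -3.31 0 0; 0 0 0.628 -0.15 -3.71 0 0; 0 0 0.698 -0.02 -4.11 0 0
```

View pics/s3.png

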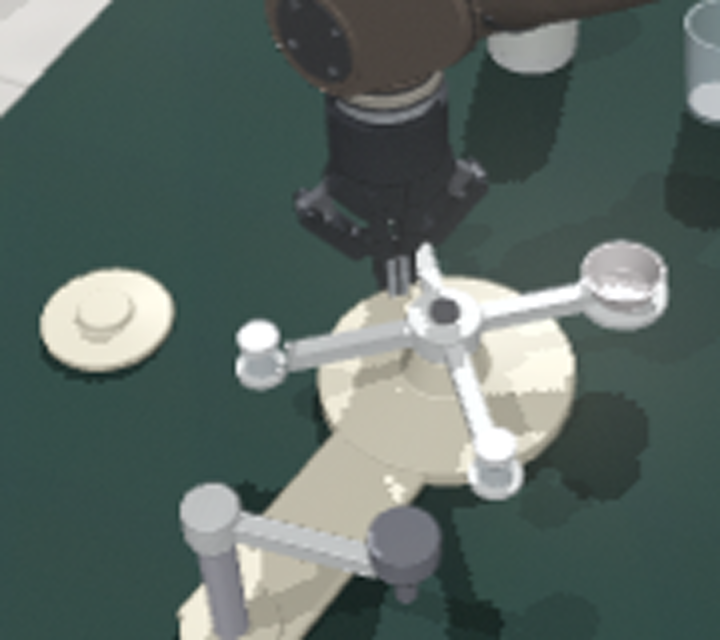

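Emit:
servo_tool --increments "0 0 0.070 -0.13 -0.40 0 0; 0 0 0.140 -0.23 -0.81 0 0; 0 0 0.209 -0.31 -1.22 0 0; 0 0 0.279 -0.36 -1.64 0 0; 0 0 0.349 -0.37 -2.06 0 0; 0 0 0.419 -0.36 -2.47 0 0; 0 0 0.489 -0.32 -2.89 0 0; 0 0 0.559 -0.25 -3.31 0 0; 0 0 0.628 -0.15 -3.71 0 0; 0 0 0.698 -0.02 -4.11 0 0"

```text
time: 5.27
eef_pos: [0.5839, -0.0902, 0.0556]
tcp_rot: [0.717, 0.697, 0.001, 0.001]
contact_force: [1.7, 1.3, 0.0]
opening: -0.001
```

Run:
```python
from go import *
shot("side","s4",(150,150,330,310),4)
shot("top","t4",(130,140,290,270),4)
st()
p,r=cur()
h=r.inv().apply([*(H-p[:2]),0])*100;print(h,r.as_matrix()[:,2])
```

```text
5.37 pos [ 0.583  -0.0904  0.0554] yaw 88.55 F [-0.9  0.   0.1] q [-0.33  0.33  1.91 -0.    0.91 -0.3 ] op -0.005
[ 5.61904293e+00 -2.06487446e+00 -4.47742727e-04] [-2.12622293e-04 -1.51035415e-04 -9.99999966e-01]
```

View pics/s4.png

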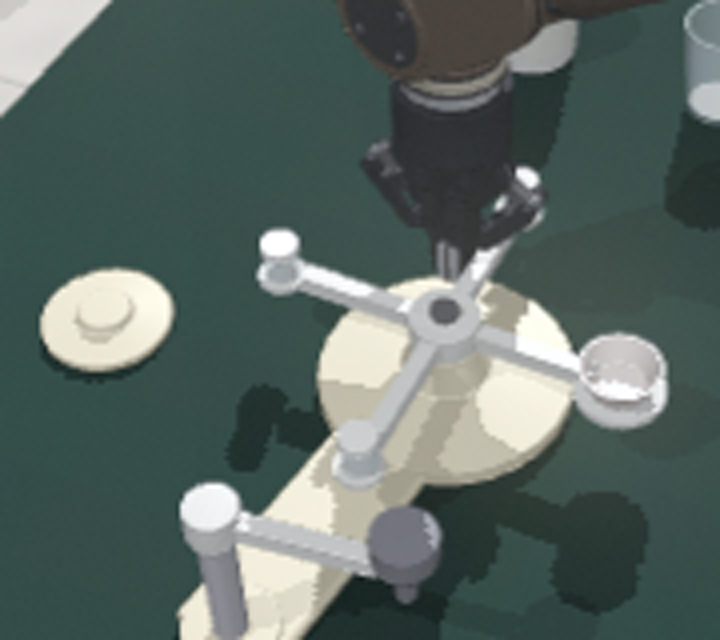

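View pics/t4.png

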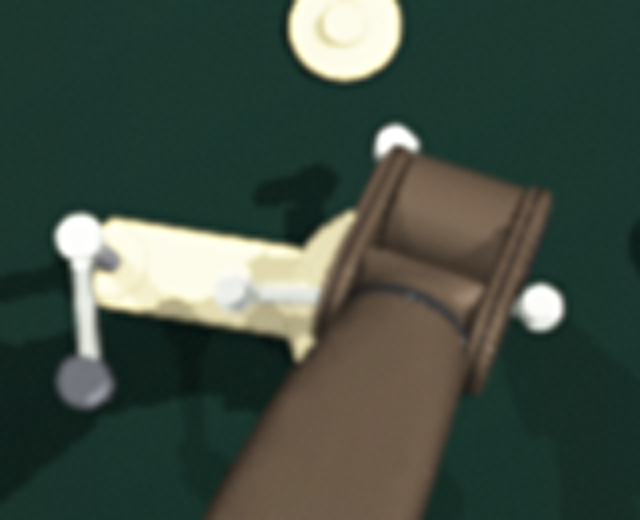

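Emit:
servo_tool --increments "0 0 0.070 -0.13 -0.40 0 0; 0 0 0.140 -0.23 -0.81 0 0; 0 0 0.209 -0.31 -1.22 0 0; 0 0 0.279 -0.36 -1.64 0 0; 0 0 0.349 -0.37 -2.06 0 0; 0 0 0.419 -0.36 -2.47 0 0; 0 0 0.489 -0.32 -2.89 0 0; 0 0 0.559 -0.25 -3.31 0 0; 0 0 0.628 -0.15 -3.71 0 0; 0 0 0.698 -0.02 -4.11 0 0"

```text
time: 6.2
eef_pos: [0.5431, -0.0897, 0.0558]
tcp_rot: [0.912, 0.41, 0.001, 0.001]
contact_force: [1.2, -1.1, -0.4]
opening: 0.001
```

Run:
```python
from go import *
shot("side","s5",(150,150,330,310),4)
st()
p,r=cur()
h=r.inv().apply([*(H-p[:2]),0])*100;print(h,r.as_matrix()[:,2])
```

```text
6.25 pos [ 0.542  -0.0893  0.0555] yaw 48.33 F [-1.   0.8 -0.1] q [-0.35  0.25  2.01 -0.    0.88  0.38] op 0.0
[ 5.59715859e+00 -2.06795280e+00 -6.20667011e-04] [ 4.58816758e-04 -2.91458421e-04 -9.99999852e-01]
```

View pics/s5.png

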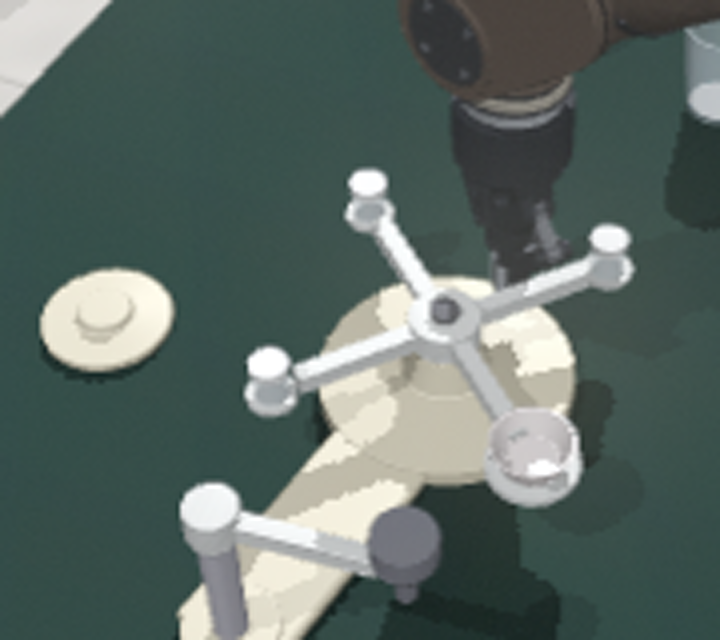

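```bash
cat > wf.py <<'E'
from fit import *
def wfit(d_,n="side",o=(150,150),s=4,w0=1.0,free=(3,)):
    obs=[(n,k,np.array([o[0]+(u+.5)/s-.5,o[1]+(v+.5)/s-.5])) for k,(u,v) in d_.items()]
    # calibration shift of each camera: use per-camera base pose
    base={"side":[.5645,-.0324,1.4123],"top":[.5626,-.035,1.4078]}[n]
    p,r=fit(obs,[*base,w0,1.28],free);print(n,"wheel deg",np.degrees(p[3]).round(2),"arm",p[4].round(3),np.round(r,1).tolist());return p
E
python3 -c "
from wf import *
wfit(dict(dish=(535,440),v1=(610,237),v2=(368,183),v3=(269,362)),w0=1)"
```

```text
side wheel deg 59.17 arm 1.28 [[-0.2, 0.5], [-0.1, 0.3], [-0.1, 0.1], [0.0, 0.6]]
```

Emit:
servo_tool --increments "0 0 0.070 -0.13 -0.40 0 0; 0 0 0.140 -0.23 -0.81 0 0; 0 0 0.209 -0.31 -1.22 0 0; 0 0 0.279 -0.36 -1.64 0 0; 0 0 0.349 -0.37 -2.06 0 0; 0 0 0.419 -0.36 -2.47 0 0; 0 0 0.489 -0.32 -2.89 0 0; 0 0 0.559 -0.25 -3.31 0 0; 0 0 0.628 -0.15 -3.71 0 0; 0 0 0.698 -0.02 -4.11 0 0"

```text
time: 7.08
eef_pos: [0.5117, -0.0628, 0.0556]
tcp_rot: [0.997, 0.074, 0.0, 0.001]
contact_force: [0.9, -1.4, -0.2]
opening: 0.002
```

Run:
```python
from go import *
shot("side","s6",(150,150,330,310),4)
st()
p,r=cur()
h=r.inv().apply([*(H-p[:2]),0])*100;print(h,r.as_matrix()[:,2])
arc(h[:2],(4,8,11,14,16,18,19))
```

```text
7.13 pos [ 0.5111 -0.062   0.0554] yaw 8.39 F [0.5 0.5 0.7] q [-0.32  0.18  2.09 -0.    0.87  1.11] op 0.004
[ 5.62333818e+00 -2.03063549e+00 -1.89553502e-03] [-2.18613743e-04 -2.62973996e-04 -9.99999942e-01]
0 0 0.070 -0.13 -0.40 0 0; 0 0 0.140 -0.23 -0.80 0 0; 0 0 0.192 -0.28 -1.11 0 0; 0 0 0.244 -0.32 -1.42 0 0; 0 0 0.279 -0.34 -1.63 0 0; 0 0 0.314 -0.35 -1.84 0 0; 0 0 0.332 -0.35 -1.94 0 0
```

View pics/s6.png

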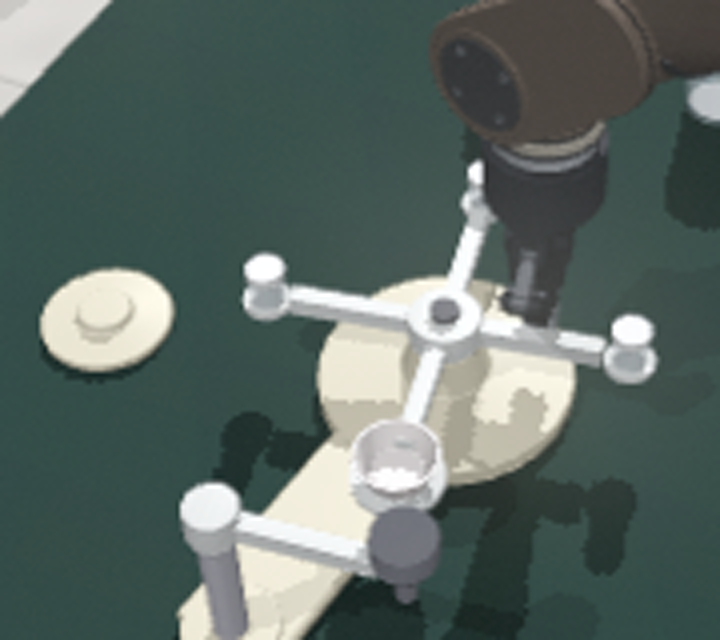

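```bash
python3 -c "
from wf import *
wfit(dict(dish=(398,454),v1=(634,330),v3=(265,268)),w0=.35)"
```

```text
side wheel deg 19.62 arm 1.28 [[-0.1, 0.3], [-0.3, 0.1], [-0.1, 0.3]]
```

Emit:
servo_tool --increments "0 0 0.070 -0.13 -0.40 0 0; 0 0 0.140 -0.23 -0.80 0 0; 0 0 0.192 -0.28 -1.11 0 0; 0 0 0.244 -0.32 -1.42 0 0; 0 0 0.279 -0.34 -1.63 0 0; 0 0 0.297 -0.34 -1.73 0 0; 0 0 0.297 -0.34 -1.73 0 0"

```text
time: 7.72
eef_pos: [0.5054, -0.0457, 0.0554]
tcp_rot: [0.997, -0.073, -0.0, 0.0]
contact_force: [-0.3, -0.8, 0.1]
opening: 0.002
```

Run:
```python
from go import *
shot("side","s7",(150,150,330,310),4)
shot("top","t7",(130,140,290,270),4)
st()
p,r=cur()
h=r.inv().apply([*(H-p[:2]),0])*100;print(h,r.as_matrix()[:,2])
```

```text
7.82 pos [ 0.5055 -0.0458  0.0553] yaw -8.42 F [-0.5 -0.3  0.1] q [-0.29  0.17  2.11  0.    0.87  1.43] op 0.002
[ 5.59239979e+00 -2.04619005e+00  5.55778452e-04] [ 7.47953245e-05  9.92103099e-05 -9.99999992e-01]
```

View pics/s7.png

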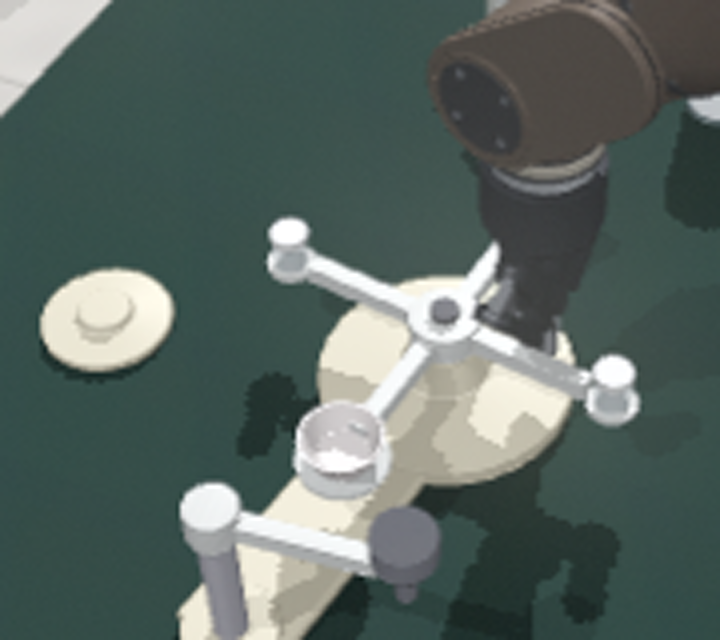

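View pics/t7.png

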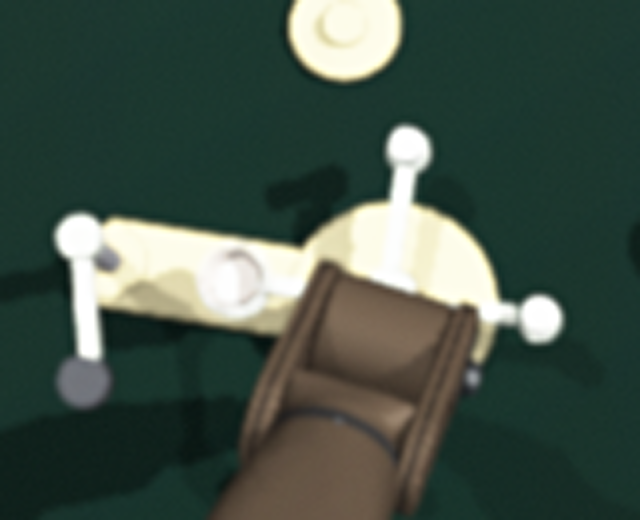

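```bash
python3 -c "
from wf import *
wfit(dict(dish=(341,436),v1=(614,370),v3=(289,232)),w0=.05)
wfit(dict(dish=(232,280),v3=(409,148),v2=(541,318)),n='top',o=(130,140),w0=.05)
from go import *
arc((5.6,-2.05),(1,2,3,4))
"
```

```text
side wheel deg 2.26 arm 1.28 [[0.1, 0.3], [0.1, 0.6], [0.0, 0.1]]
top wheel deg 2.26 arm 1.28 [[0.4, -0.4], [-0.1, -0.5], [0.1, -0.2]]
0 0 0.017 -0.03 -0.10 0 0; 0 0 0.035 -0.07 -0.20 0 0; 0 0 0.052 -0.10 -0.30 0 0; 0 0 0.070 -0.13 -0.40 0 0
```

Emit:
servo_tool --increments "0 0 0.017 -0.03 -0.1 0 0; 0 0 0.03 -0.06 -0.17 0 0; 0 0 0.04 -0.08 -0.23 0 0; 0 0 0.04 -0.08 -0.23 0 0; 0 0 0.04 -0.08 0 0 0; 0 0 0.04 -0.08 0.4 0 0; 0 0 0.04 -0.08 0.8 0 0; 0 0 0.04 -0.08 0.8 0 0"

```text
time: 8.48
eef_pos: [0.5034, -0.0542, 0.0554]
tcp_rot: [0.995, -0.095, 0.0, 0.0]
contact_force: [0.5, -0.1, 0.1]
opening: 0.001
```

Emit:
servo_tool --increments "0 0 0 0 0 -2 0; 0 0 0 0 0 -5 0; 0 0 0 0 0 -8 0; 0 0 0 0 0 -11 0; 0 0 0 0 0 -14 0; 0 0 0 0 0 -14 0"

```text
time: 8.98
eef_pos: [0.5071, -0.0547, 0.2028]
tcp_rot: [0.996, -0.095, 0.006, 0.001]
contact_force: [1.3, -1.5, 0.9]
opening: 0.004
```

Run:
```python
from go import *
shot("side","s8",(150,150,330,310),4)
shot("top","t8",(130,140,290,270),4)
st()
```

```text
9.08 pos [ 0.5042 -0.0539  0.1971] yaw -10.85 F [ 0.7  0.5 -0.1] q [-0.31 -0.04  2.03  0.    1.15  1.45] op -0.0
```

View pics/s8.png

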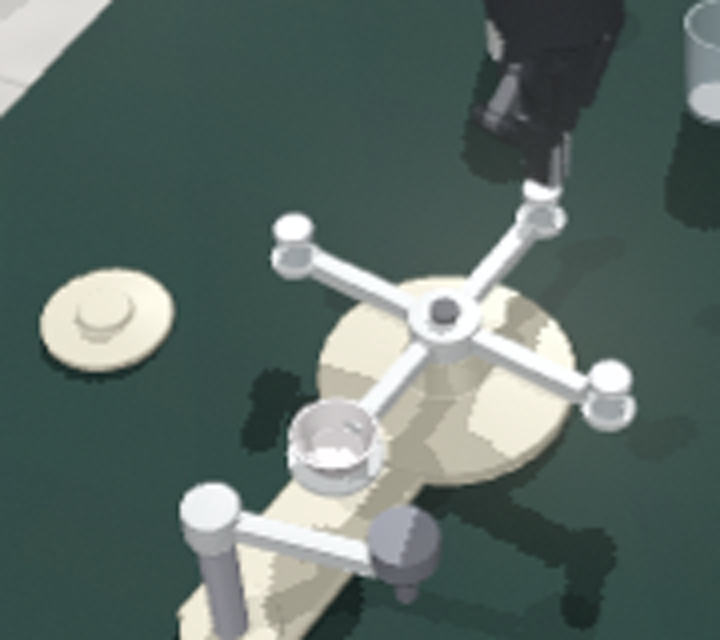

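View pics/t8.png

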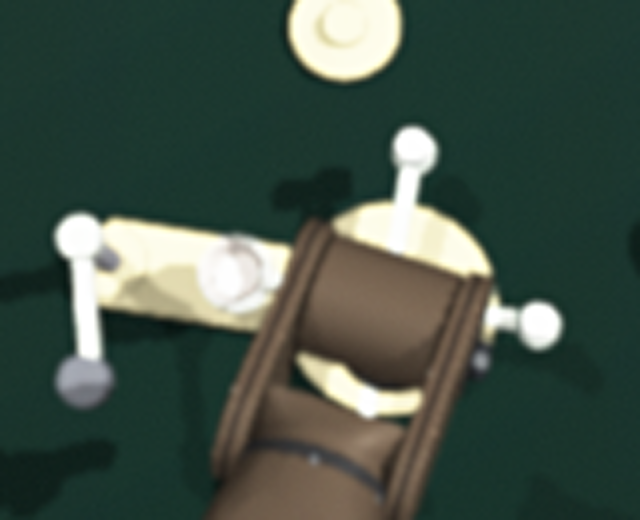

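```bash
python3 -c "
from wf import *
wfit(dict(dish=(334,433),v1=(610,376),v3=(294,228)),w0=.05)
wfit(dict(dish=(232,274),v3=(415,150),v2=(541,324)),n='top',o=(130,140),w0=.05)
"
```

```text
side wheel deg -0.17 arm 1.28 [[0.1, 0.2], [0.2, 0.4], [-0.1, -0.1]]
top wheel deg 0.03 arm 1.28 [[0.7, -0.3], [-0.2, -0.8], [-0.1, -0.2]]
```

Run:
```python
from go import *
P=H+.23*d(A);b=A+180-np.degrees(1.285);print(P,b)
e=P+.055*d(b)+.036*d(b-90);print(e)
inc([*e,.21],b-180)
```

```text
[0.60064669 0.19332934] 187.15624286118396
[0.54159042 0.22219725]
rv [ 0.001 -0.004 -0.314] cm [ -1.52 -27.81  -1.31] rows 6.687577181115259
```

Emit:
servo_tool --increments "0 0 -0.03 -0.1 -1.5 -1.3 0; 0 0 -0.07 -0.3 -5 -1.3 0; 0 0 -0.1 -0.5 -8.5 -1.3 0; 0 0 -0.14 -0.6 -12 -1.3 0; 0 0 -0.18 -0.8 -15.5 -1.3 0; 0 0 -0.22 -1 -19 -1.3 0; 0 0 -0.26 -1.2 -22.5 -1.3 0; 0 0 -0.3 -1.4 -25.5 -1.3 0; 0 0 -0.314 -1.5 -27.8 -1.3 0; 0 0 -0.314 -1.5 -27.8 -1.3 0"

```text
time: 9.92
eef_pos: [0.5398, 0.2257, 0.2059]
tcp_rot: [0.998, 0.064, -0.002, -0.0]
contact_force: [-0.3, -0.4, -1.0]
opening: 0.001
```

Run:
```python
from go import *
st()
inc([.5416,.2222,.116],7.2)
```

```text
9.92 pos [0.5398 0.2257 0.2059] yaw 7.39 F [-0.3 -0.4 -1. ] q [0.22 0.13 1.84 0.   1.18 1.66] op 0.001
rv [-0.001  0.004  0.003] cm [0.16 0.38 8.98] rows 2.156767776611562
```

Emit:
servo_tool --increments "0 0 0 0 0 0 0; 0 0 0 0 0 2 0; 0 0 0 0 0 4 0; 0 0 0 0 0 6 0; 0 0 0 0 0 8 0; 0 0 0 0 0 9.2 0; 0 0 0 0 0 9.2 0; 0 0 0 0 0 9.2 0"

```text
time: 10.58
eef_pos: [0.5404, 0.2214, 0.1154]
tcp_rot: [0.998, 0.062, -0.001, 0.0]
contact_force: [0.9, 0.9, 0.7]
opening: 0.001
```

Run:
```python
from go import *
P=H+.23*d(A)
shot("side","s9",(150,180,310,330),4)
st()
p,r=cur()
print(r.inv().apply([*(P-p[:2]),0])*100)
```

```text
10.63 pos [0.5413 0.2218 0.1168] yaw 7.1 F [0.4 0.8 0.1] q [ 0.22  0.23  1.9  -0.    1.01  1.66] op 0.004
[5.53710725e+00 3.55541261e+00 2.27424224e-03]
```

View pics/s9.png

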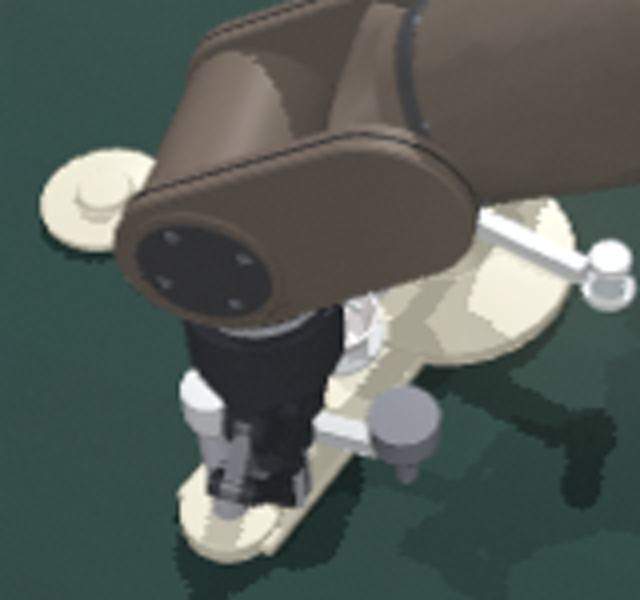

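Emit:
servo_tool --increments "0 0 0 0 0.4 0 0; 0 0 0 0 0.8 0 0; 0 0 0 0 1.2 0 0; 0 0 0 0 1.4 0 0; 0 0 0 0 1.4 0 0"

```text
time: 11.05
eef_pos: [0.543, 0.2079, 0.1169]
tcp_rot: [0.998, 0.062, 0.0, -0.0]
contact_force: [0.8, 0.4, -0.1]
opening: -0.003
```

Run:
```python
from go import *
P=H+.23*d(A)
st()
p,r=cur()
h=r.inv().apply([*(P-p[:2]),0])*100;print(h)
arc(h[:2],range(-4,-44,-4))
```

```text
11.05 pos [0.543  0.2079 0.1169] yaw 7.11 F [ 0.8  0.4 -0.1] q [ 0.19  0.22  1.91 -0.    1.01  1.64] op -0.003
[5.53712935e+00 2.16159171e+00 5.23564087e-03]
0 0 -0.070 -0.14 0.39 0 0; 0 0 -0.140 -0.25 0.79 0 0; 0 0 -0.209 -0.33 1.20 0 0; 0 0 -0.279 -0.38 1.61 0 0; 0 0 -0.349 -0.41 2.02 0 0; 0 0 -0.419 -0.40 2.44 0 0; 0 0 -0.489 -0.37 2.85 0 0; 0 0 -0.559 -0.30 3.26 0 0; 0 0 -0.628 -0.21 3.67 0 0; 0 0 -0.698 -0.09 4.06 0 0
```

Emit:
servo_tool --increments "0 0 -0.070 -0.14 0.39 0 0; 0 0 -0.140 -0.25 0.79 0 0; 0 0 -0.209 -0.33 1.20 0 0; 0 0 -0.279 -0.38 1.61 0 0; 0 0 -0.349 -0.41 2.02 0 0; 0 0 -0.419 -0.40 2.44 0 0; 0 0 -0.489 -0.37 2.85 0 0; 0 0 -0.559 -0.30 3.26 0 0; 0 0 -0.628 -0.21 3.67 0 0; 0 0 -0.698 -0.09 4.06 0 0"

```text
time: 11.88
eef_pos: [0.5469, 0.1685, 0.1168]
tcp_rot: [0.916, 0.401, 0.0, -0.001]
contact_force: [-0.5, 2.1, 1.5]
opening: -0.001
```

Run:
```python
from go import *
P=H+.23*d(A)
shot("side","s10",(150,180,310,330),4)
st()
p,r=cur()
h=r.inv().apply([*(P-p[:2]),0])*100;print(h)
arc(h[:2],range(-4,-44,-4))
```

```text
11.93 pos [0.5473 0.1678 0.1168] yaw 47.45 F [-0.3 -0.4 -0.2] q [0.12 0.2  1.93 0.   1.01 0.86] op -0.0
[5.49085951 2.20000103 0.00564356]
0 0 -0.070 -0.14 0.39 0 0; 0 0 -0.140 -0.25 0.79 0 0; 0 0 -0.209 -0.34 1.19 0 0; 0 0 -0.279 -0.39 1.60 0 0; 0 0 -0.349 -0.42 2.01 0 0; 0 0 -0.419 -0.42 2.42 0 0; 0 0 -0.489 -0.39 2.84 0 0; 0 0 -0.559 -0.33 3.24 0 0; 0 0 -0.628 -0.24 3.65 0 0; 0 0 -0.698 -0.13 4.04 0 0
```

View pics/s10.png

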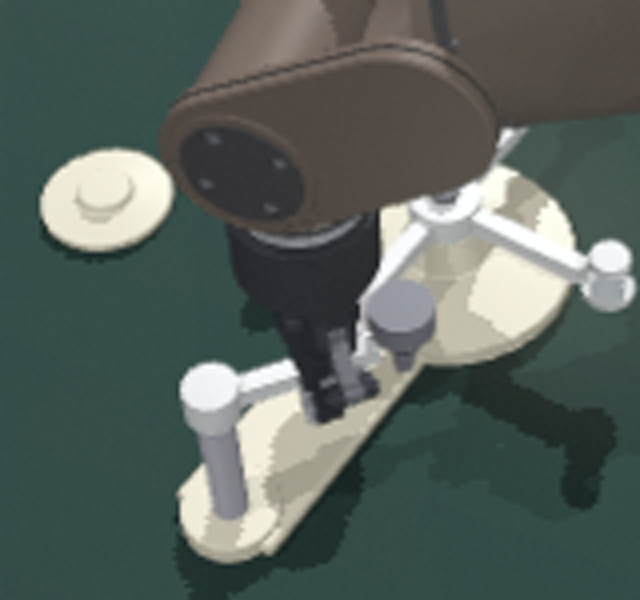

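```bash
python3 -c "
from wf import *
wfit(dict(fun=(402,304)),o=(150,180),w0=0,free=(4,))
"
```

```text
side wheel deg 0.0 arm 0.62 [[-0.4, 0.2]]
```

Emit:
servo_tool --increments "0 0 -0.070 -0.14 0.39 0 0; 0 0 -0.140 -0.25 0.79 0 0; 0 0 -0.209 -0.34 1.19 0 0; 0 0 -0.279 -0.39 1.60 0 0; 0 0 -0.349 -0.42 2.01 0 0; 0 0 -0.419 -0.42 2.42 0 0"

```text
time: 12.43
eef_pos: [0.5615, 0.1488, 0.1165]
tcp_rot: [0.813, 0.583, -0.0, -0.0]
contact_force: [-0.8, 1.0, 1.5]
opening: 0.002
```

Run:
```python
from go import *
P=H+.23*d(A)
shot("side","s11",(150,180,310,330),4)
st()
p,r=cur()
h=r.inv().apply([*(P-p[:2]),0])*100;print(h)
arc(h[:2],range(-2,-18,-2))
```

```text
12.48 pos [0.5622 0.1483 0.1166] yaw 71.37 F [1.2 0.5 0.2] q [0.08 0.22 1.91 0.   1.01 0.41] op 0.003
[5.50057687e+00 2.20701796e+00 1.71838101e-03]
0 0 -0.035 -0.07 0.19 0 0; 0 0 -0.070 -0.14 0.39 0 0; 0 0 -0.105 -0.20 0.59 0 0; 0 0 -0.140 -0.25 0.79 0 0; 0 0 -0.175 -0.30 0.99 0 0; 0 0 -0.209 -0.34 1.19 0 0; 0 0 -0.244 -0.37 1.40 0 0; 0 0 -0.279 -0.40 1.60 0 0
```

View pics/s11.png

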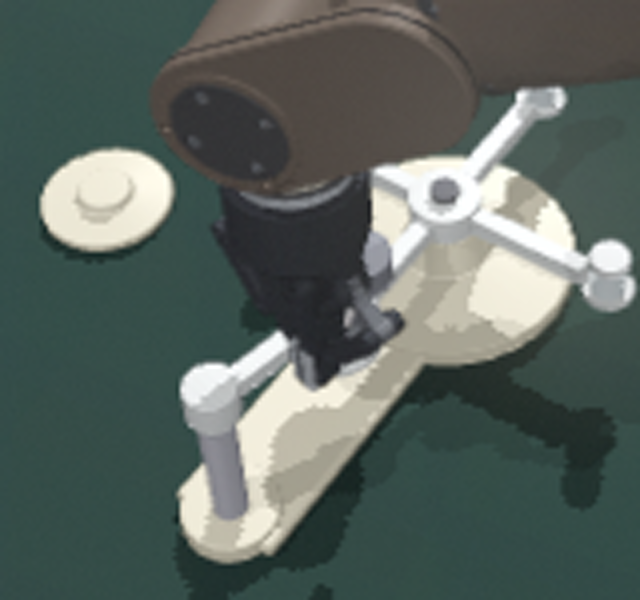

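Emit:
servo_tool --increments "0 0 -0.035 -0.07 0.19 0 0; 0 0 -0.070 -0.14 0.39 0 0; 0 0 -0.105 -0.20 0.59 0 0; 0 0 -0.14 -0.25 0.79 0 0; 0 0 -0.14 -0.25 0.79 0 0"

```text
time: 12.9
eef_pos: [0.5683, 0.1436, 0.1164]
tcp_rot: [0.771, 0.637, -0.0, -0.0]
contact_force: [0.4, -0.2, 1.2]
opening: -0.001
```

Emit:
servo_tool --increments "0 0 -0.017 -0.03 0.1 0 0; 0 0 -0.035 -0.07 0.19 0 0; 0 0 -0.035 -0.07 0.19 0 0"

```text
time: 13.15
eef_pos: [0.5701, 0.1426, 0.1163]
tcp_rot: [0.759, 0.651, -0.0, -0.0]
contact_force: [-1.4, -0.3, 2.0]
opening: 0.001
```

Run:
```python
from go import *
P=H+.23*d(A)
shot("side","s12",(150,180,310,330),4)
shot("top","t12",(130,140,290,270),4)
st()
p,r=cur()
h=r.inv().apply([*(P-p[:2]),0])*100;print(h)
```

```text
13.25 pos [0.5701 0.1426 0.1163] yaw 81.14 F [-0.3  1.   0.5] q [ 0.07  0.24  1.89 -0.    1.02  0.23] op -0.001
[ 5.48603153e+00  2.24017256e+00 -3.57846932e-04]
```

View pics/s12.png

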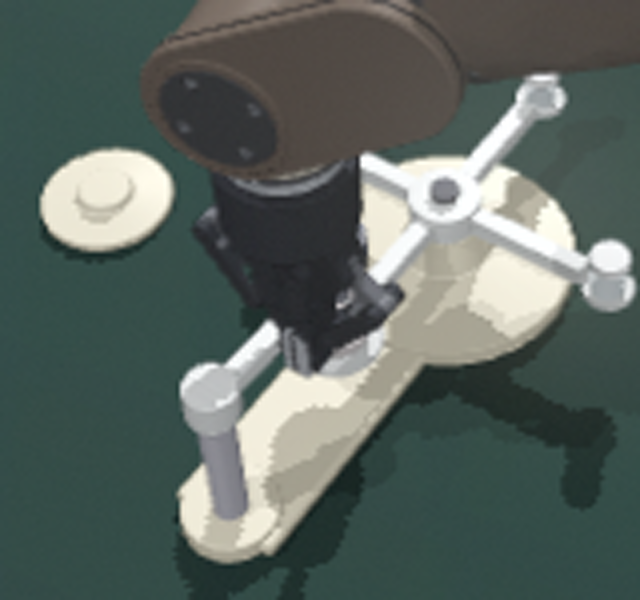

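View pics/t12.png

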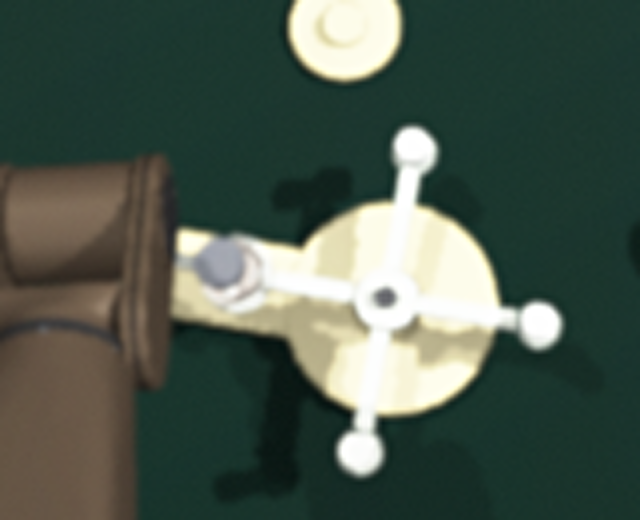

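```bash
python3 -c "
from wf import *
wfit(dict(fun=(221,264)),n='top',o=(130,140),w0=0,free=(4,))
"
```

```text
top wheel deg 0.0 arm 0.044 [[-0.4, -0.1]]
```

Emit:
servo_tool --increments "0 0 0 0 0.1 0 0; 0 0 0 0 0.15 0 0; 0 0 0 0 0.15 0 0"

```text
time: 13.5
eef_pos: [0.5716, 0.1422, 0.1163]
tcp_rot: [0.759, 0.651, -0.0, 0.0]
contact_force: [-0.6, -0.9, 1.9]
opening: 0.003
```

Emit:
servo_tool --increments "0 0 0 0 0.05 0 0; 0 0 0 0 0.1 0 0; 0 0 0 0 0.1 0 0"

```text
time: 13.75
eef_pos: [0.5726, 0.142, 0.1162]
tcp_rot: [0.759, 0.651, -0.0, 0.0]
contact_force: [-0.8, -0.6, 1.1]
opening: 0.001
```

Emit:
servo_tool --increments "0 0 0 0 0.05 0 0; 0 0 0 0 0.1 0 0; 0 0 0 0 0.1 0 0"

```text
time: 14.0
eef_pos: [0.5727, 0.142, 0.1162]
tcp_rot: [0.759, 0.651, -0.001, -0.001]
contact_force: [-5.9, -0.9, 3.2]
opening: 0.003
```

Run:
```python
from go import *
shot("top","t13",(130,140,290,270),4)
st()
```

```text
14.05 pos [0.5727 0.142  0.1162] yaw 81.18 F [-5.3 -1.3  3.4] q [ 0.07  0.24  1.88 -0.    1.02  0.23] op 0.0
```

View pics/t13.png

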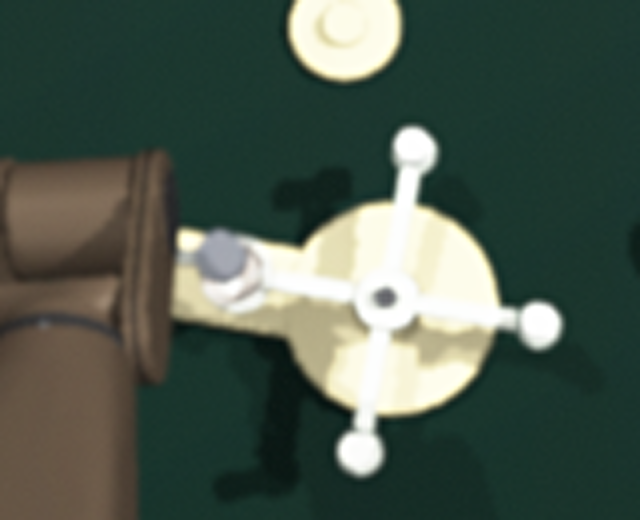

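At the stop: the force rose to about 6 N and the finger no longer moved. I'll back off sideways, then lift.

Emit:
servo_tool --increments "0 0 0 0 -0.2 0 0; 0 0 0 0 -0.6 0 0; 0 0 0 0 -1 0 0; 0 0 0 0 -1.5 0 0; 0 0 0 0 -1.5 0 0"

```text
time: 14.47
eef_pos: [0.5579, 0.1446, 0.1162]
tcp_rot: [0.759, 0.651, -0.0, -0.0]
contact_force: [-0.6, -0.3, -0.4]
opening: 0.004
```

Emit:
servo_tool --increments "0 0 0 0 0 -2 0; 0 0 0 0 0 -5 0; 0 0 0 0 0 -8 0; 0 0 0 0 -3 -11 0; 0 0 0 0 -7 -12 0; 0 0 0 0 -11 -12 0; 0 0 0 0 -14 -12 0; 0 0 0 0 -14 -12 0; 0 0 0 0 -14 -12 0"

```text
time: 15.22
eef_pos: [0.4193, 0.1662, 0.2366]
tcp_rot: [0.759, 0.651, 0.001, 0.001]
contact_force: [0.6, 0.2, 0.1]
opening: -0.0
```

Run:
```python
from go import *
shot("top","t14",(130,140,290,270),4)
shot("side","s14",(150,150,330,310),4)
st()
```

```text
15.32 pos [0.4211 0.1658 0.2368] yaw 81.18 F [ 0.3  0.3 -0.4] q [ 0.15 -0.22  2.11 -0.    1.25  0.3 ] op -0.005
```

View pics/t14.png

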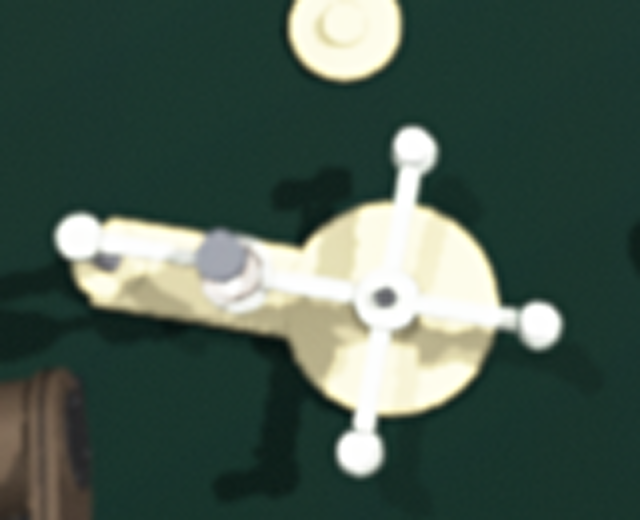

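View pics/s14.png

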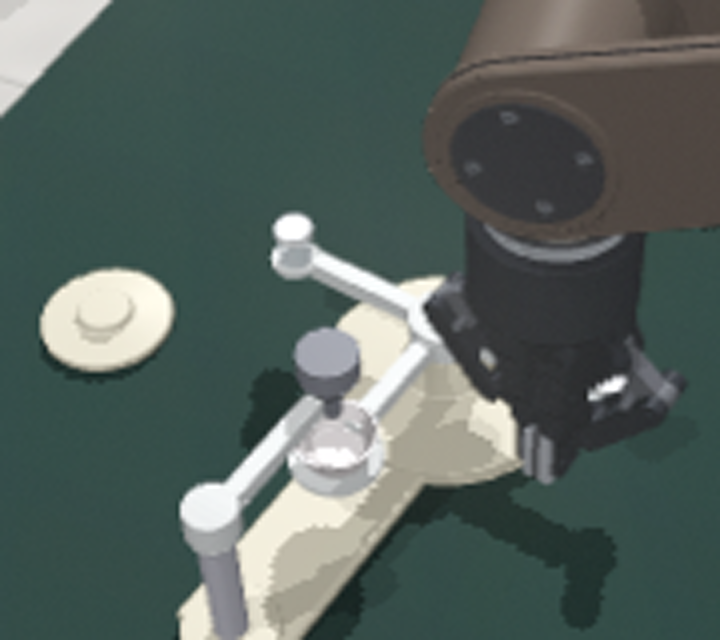

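```bash
python3 -c "
from wf import *
wfit(dict(fun=(221,257)),n='top',o=(130,140),w0=0,free=(4,))
wfit(dict(v3=(414,150),v2=(541,325),v1=(360,452)),n='top',o=(130,140),w0=0)
wfit(dict(fun=(327,353)),w0=0,free=(4,))
wfit(dict(v3=(293,229),dish=(334,433)),w0=0)
print(ctrl.get_state()['dq'].round(3));ctrl.sign_off()
"
```

```text
top wheel deg 0.0 arm -0.002 [[-0.0, -0.0]]
top wheel deg 0.07 arm 1.28 [[0.1, -0.8], [-0.1, -0.5], [-0.5, 0.1]]
side wheel deg 0.0 arm -0.002 [[0.0, -0.0]]
side wheel deg -0.1 arm 1.28 [[0.1, -0.3], [0.2, 0.2]]
[-0.008  0.025 -0.018 -0.001  0.006  0.001]
the job is handed in; nothing more can be done
```

I finished both steps and handed the job in at about 15 s, well under the 72 s limit; sign-off gives no verdict.

- **Wheel:** With closed fingers I pushed a vial's spoke about 178° clockwise until the dish was at the dosing station. The last fits put the wheel at +0.07° (top camera) and −0.1° (side camera). The limit of 12 mm is about 5.7°.
- **Swing arm:** I pushed the bare part of the bar from its parked angle of about 1.28 rad to its stop. At the stop the force rose to about 6 N and the finger stopped moving. After I let go, both cameras put the arm at about −0.002 rad, with the spout over the dish.
- **End state:** The gripper is lifted clear at about 0.24 m and touches nothing. From the pictures and force readings I saw no contact with the dish or vials. The pan cover was in its place in the last pictures, but I did not recheck the beaker, tin and spoon at the end; the tool stayed well away from all three.

The checks agreed with each other. The largest leftover error in the final fits was under 1 pixel, about 2 mm. I added no margin for the 2 mm camera calibration.

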